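# Move the bedside reading lamp over to the book and lock the rail

## Robot

A 6-joint arm with a two-finger parallel gripper is mounted at the origin on the work surface. World frame = base frame: x ahead of the robot, y to its left, z up, the work surface at z = 0. Lengths are in mm, angles in rad, forces in N, time in s.
With the tool pointing down it reaches from about 275 to 1000 mm from the base axis. Payload 8.4 kg.
Tool frame: the origin (TCP) lies at the very end of the fingers, on their centre line; the grasp point (between the pads) lies 19 mm behind it; z points along the fingers, x is the direction in which the jaws open and shut, and the axes are right-handed (so a half turn about z gives the same grasp; the last joint's range is limited). The gripper opens to 85 mm and grips with 20 to 120 N. Pads are 22 mm wide; open, the fingers measure 114 mm over their backs; the gripper's body (76 mm by 85 mm) begins 54 mm behind the grasp point. The pads swing forward as they close: fully open they stand 13 mm farther back than shut.
Start: joints at [-1.202, 0.353, 1.633, -0, 1.155, -0.002], TCP at [226.474, -582.527, 231.281] pointing down, gripper open.
Joint ranges: [-2.63, 2.63], [-0.92, 2.1], [0.06, 2.66], [-1.3, 4.44], [0, 2.69], [-3.02, 3.02]. Speed limits (rad/s): [2.22, 2.22, 2.79, 3.14, 3.14, 3.14].

## Interface

Orientations are given as [roll, pitch, yaw] about the fixed x, y, z axes, in that order (R = Rz(yaw) Ry(pitch) Rx(roll)).
In Python, from rig import sense, grab_frame, calibration, sign_off gives the robot as it stands.
- The arm moves only by the tool servo_tool, never from a script. Its argument "series" is one flat list of numbers, 4 for each row, row after row: the shift along the world's x, y, z in m, then the turn about the world's z in degrees. In form: [x, y, z, yaw, x, y, z, yaw, ...]. A call has 1 to 8 rows; each row shifts and turns the commanded pose from where the row before left it; what a row does not reach is not made up. A row lasts 1/12 s, in which the tool goes at most 41.7 mm and 7.16 degrees, less where a joint would pass 70% of its speed; a pose out of reach is approached as far as the arm can. A call is refused whole if a number of a shift passes 0.0417 or a number of a turn 7.16, either way. A call with a gripper value outside its range is refused whole. "gripper" is the finger opening in m, from 0 to 0.0854, set as the call begins (left out, the last holds). The fingers move at their own pace and stop on an object; "newtons" is the grip in N (left out, the last holds). Time passes only in rows, so rows that do not move let the fingers close. It gives the time, the measured TCP pose, the force and the opening at its end, in the units of the state.
- sense(): the state, without advancing time (a new reading comes with each control period).
- grab_frame(name): name is "side" or "top"; returns the picture (400x640x3 uint8, blue, green, red); there is no depth.
- calibration(name): a dict with "fx", "fy", "cx", "cy" (pixels), "distortion" ([k1, k2, p1, p2, k3] as OpenCV has them; the pictures are not rectified), "rvec" (rotation vector, rad) and "tvec" (3), from world to camera coordinates, as OpenCV has them. Camera axes: x right, y down, z forward; pixel columns grow to the right and rows downward; lengths in mm; the calibration is good to about 2 mm. A picture is of the moment at which its call begins. calibration takes no time and is no camera call.
- sign_off(): hands the job in, once; it reports no verdict.
The state is a dict: "clock": time; "qpos": joint angles; "qvel": joint speeds; "joint_efforts": joint torques, N m; "eef_pos": TCP position; "tcp_rot": TCP orientation; "contact_force": force on the tool from outside, world axes, zero at the start; "wrist_torque": the same for the moment, N m; "opening": opening from 0.0 (shut) to 1.0 (fully open).
Only numpy, scipy, OpenCV 4.12 (cv2) and the standard library are available. Lean on these libraries where they do the work, as an engineer would, in place of code of your own. Each camera call takes 0.05 s, during which the arm holds its last target. There are 200 camera calls.

## Task

Move the reading lamp to the notch beside the book: lift its black knob until the pin is out of the notch, carry it along the rail and let it down fully into the notch that the book lies in front of. Then lock the rail: turn the black key at the rail's end in line with the rail and push it down into its slot until it is fully home. Leave everything else on the table where it is.

Things in the scene. Friction and masses are not known exactly. Their poses are not given: they have to be found in the camera images.
- lamp: Fixed stand, crosswise before the robot: brown wooden foot 620 mm long, brass post at one end, wooden block with brass top plate at the other, a brass rail between (20 mm thick, top at 160 mm) with four open notches 18 mm wide, 20 mm deep, 120 mm apart. Origin on the table at mid-length in the rail's plane; y runs along the rail from post to block, x away from the robot, z up.
- notch0 (a point): Centre of the mouth (rail top, z 160 mm) of the notch next to the post, in which the lamp is parked at the start. Axes as lamp.
- notch1 (a point): Mouth of the second notch, 120 mm further along the rail (+y of the lamp stand).
- notch2 (a point): Mouth of the third notch, 240 mm from the first.
- notch3 (a point): Mouth of the fourth notch, 360 mm from the first, nearest the lock block.
- knob (a point): Centre of the lamp's black grip, 60 mm along the rail, 20 mm thick, 34 mm tall; centre 202 mm above the table when seated, 25 mm free below it. A 12 mm round cross pin straight below sits in the notch. Grip, pin and shade are one piece (about 0.35 kg, falls by its weight), guided: it only rises and slides along the rail, cannot turn or come off. Axes as lamp.
- shade (a point): Centre of the underside of the brass cone shade (84 mm wide, 50 mm tall) fixed to the knob's piece: 66 mm from the rail on the robot's side, 74 mm above the table when seated. Axes as lamp.
- lamp_slide (a joint): Position of the lamp along the rail in m: 0 at the first notch, 0.12, 0.24 and 0.36 at the others. It slides with light friction (about 1 N) when lifted.
- lamp_lift (a joint): Height in m by which the lamp is lifted: 0 fully down in a notch, above 0.021 the pin clears the rail's top, at most 0.045. Resting between notches it reads about 0.02.
- lock_slot (a point): Centre of the lock slot's mouth in the brass top plate (150 mm above the table) of the block at the rail's end. The slot is 15 mm wide and 76 mm long, its length in line with the rail (along the lamp stand's y).
- key_grip (a point): Centre of the key's black handle (50 mm long, 16 mm thick, 32 mm tall), straight above the slot, 192 mm above the table while up, 178 mm when home. Under it a parallel steel blade 70 mm long, 10 mm thick, 16 mm tall, which at the start lies on the plate, crossing the slot. The point's y axis lies along handle and blade.
- key_turn (a joint): Angle of the key in rad, anticlockwise from above: 0 when handle and blade are in line with the slot (within about 0.06 it goes in). Range -0.4 to 1.45; it starts turned away and turns easily.
- key_drop (a joint): How far the key has sunk in m: 0 up on the plate, 0.014 fully home in the slot. It has about 2 N of friction: it does not fall in by itself but needs a light push down of a few newtons.
- book_centre (a point): Centre of the grey closed paperback with white page edges, lying flat, 150 x 100 x 26 mm, long side about square to the rail, with a small pale panel on its cover. It lies on the table on the robot's side of the rail, in front of the second, third or fourth notch, within about 10 mm sideways.
- glasses_case_centre (a point): Centre of a black spectacle case, 160 x 64 x 30 mm, lying in front of another notch; not to be disturbed.
- clock_centre (a point): Centre of a white box-shaped alarm clock, 60 x 90 x 45 mm, standing in front of another notch; not to be disturbed.
- mug_mid (a point): Centre of a white mug, 84 mm wide and 100 mm tall, beyond the rail; not to be disturbed.
- water_bottle: Clear water bottle, 66 mm wide, 190 mm tall, beyond the rail; origin under it; not to be disturbed.
- phone: Black mobile phone lying flat, 150 x 72 x 9 mm; origin under it; not to be disturbed.
- remote: Grey remote control lying flat, 170 x 45 x 18 mm; origin under it; not to be disturbed.
Things that resemble listed ones, but are neither listed nor needed, are in the scene too. What is shaped like the part that bears book_centre but blue is not meant.

How it is judged:
By the outcome, as a careful person would: the job done as asked, in the order asked, and still so for the second after the job is handed in, with the robot touching nothing.
It also fails if it takes over 54 s, if anything falls off the work surface, if the arm or the gripper's body presses on something with over 40 N, if the wrist force passes 120 N, or if a joint passes its speed limit or range.

## Working session

There is one attempt and no reset: what is moved stays moved. The work goes in short steps, Python scripts to look and compute and a tool call to move; the robot and the scene stay as the last step left them, time stands still between calls to the robot, and variables do not carry over. Pictures are saved under pics/ and viewed, about 8 in all and at most 12, crops included, and the job is handed in when it is done.

Besides the shell and the picture viewer there is one more tool, called after ">>>" as name(argument=value, ...) on one line, values as JSON. servo_tool: Moves the arm, as the interface text tells. Its arguments: {"type":"object","properties":{"series":{"type":"array"},"gripper":{"type":"number"},"newtons":{"type":"number"}},"required":["series"]}

```bash
mkdir -p pics; cat > h.py <<'E'
import numpy as np, cv2
from rig import sense, grab_frame, calibration, sign_off
def cam(n):
    c=calibration(n);K=np.array([[c['fx'],0,c['cx']],[0,c['fy'],c['cy']],[0,0,1.]])
    return K,np.array(c['distortion'],float),np.array(c['rvec'],float),np.array(c['tvec'],float).reshape(3)
def ray(n,uv):
    K,d,r,t=cam(n);R=cv2.Rodrigues(r)[0]
    p=cv2.undistortPoints(np.array(uv,float).reshape(-1,1,2),K,d).reshape(-1,2)
    D=np.c_[p,np.ones(len(p))]@R
    return -R.T@t,D
def onz(n,uv,z):
    o,D=ray(n,uv);return o+D*((z-o[2])/D[:,2])[:,None]
def proj(n,P):
    K,d,r,t=cam(n);return cv2.projectPoints(np.array(P,float).reshape(-1,1,3),r,t,K,d)[0].reshape(-1,2)
E
python3 - <<'E'
from h import *
for n in('side','top'):
    im=grab_frame(n);cv2.imwrite(f'pics/{n}0.png',cv2.resize(im,None,fx=1.25,fy=1.25));cv2.imwrite(f'raw_{n}.png',im)
    print(n,ray(n,[[320,200]]))
s=sense();print(s['clock'],s['eef_pos'],s['tcp_rot'],s['opening'])
E
```

```text
side (array([269.9139739 , 978.30460971, 723.19301847]), array([[ 0.22748742, -0.80737756, -0.54479112]]))
top (array([ 425.27926692,   94.29194251, 1454.91272773]), array([[ 0.04943667, -0.0061627 , -0.9991454 ]]))
0.1 [ 226.31202183 -582.11270205  230.6186327 ] [ 3.14157800e+00  1.29197309e-03 -1.19995457e+00] 0.9961681248964684
```

View pics/side0.png

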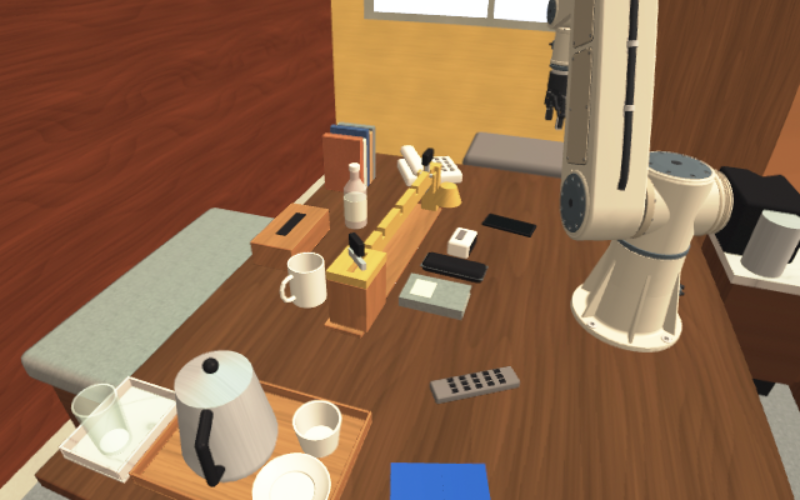

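View pics/top0.png

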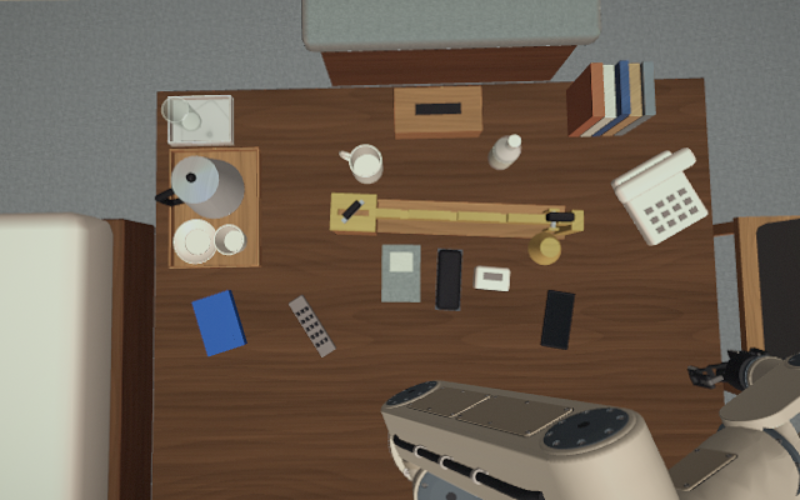

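Side view (800 px scale): knob (428,157), shade (447,195), key (356,243), grey book (436,295), case (455,266), clock (462,241). Top view: knob (560,217), key (351,210), book (401,273), case (449,279), clock (492,279). Possible confusions are the blue book (218,323), the wooden box with a black slot (438,110), the black phone (558,320) against the case, and the remote. I choose the grey book with the pale panel at (401,273).

```bash
python3 - <<'E'
from h import *
im=cv2.imread('raw_top.png');S=cv2.imread('raw_side.png')
def blobs(im,x0,y0,x1,y1,m):
    out=[]
    k=np.zeros(im.shape[:2],np.uint8);k[y0:y1,x0:x1]=m[y0:y1,x0:x1]
    n,l,st,c=cv2.connectedComponentsWithStats(k)
    for i in range(1,n):
        if st[i,4]>25:
            pts=np.argwhere(l==i)[:,::-1].astype(np.float32);out.append((st[i,4],c[i],cv2.minAreaRect(pts)))
    return out
dark=(im.max(2)<45).astype(np.uint8)
for nm,b,z in(('knob',(430,160,470,185),219),('key',(265,155,300,180),208)):
    for a,c,r in blobs(im,*b,dark):
        print(nm,a,c,onz('top',[c],z)[0],'corners',onz('top',cv2.boxPoints(r),z)[:,:2].round(0).tolist())
hsv=cv2.cvtColor(im,cv2.COLOR_BGR2HSV);print('book px',im[225,320],'plate',hsv[180,270],'rail',hsv[173,340],'case',im[222,358],'shade',hsv[198,436])
g=((hsv[...,1]<60)&(hsv[...,2]>80)).astype(np.uint8)
for a,c,r in blobs(im,300,190,410,245,g): print('book/clock',a,onz('top',[c],26)[0],onz('top',cv2.boxPoints(r),26)[:,:2].round(0).tolist())
br=((hsv[...,0]>18)&(hsv[...,0]<32)&(hsv[...,1]>110)&(hsv[...,2]>110)).astype(np.uint8)
for a,c,r in blobs(im,260,150,475,190,br): print('brass',a,c,onz('top',cv2.boxPoints(r),155)[:,:2].round(0).tolist())
a=cv2.resize(im[145:205,255:475],None,fx=3.6,fy=3.6,interpolation=2)
b=cv2.resize(S[110:240,255:375],None,fx=2.7,fy=2.7,interpolation=2)
o=np.zeros((a.shape[0]+b.shape[0],792,3),np.uint8);o[:a.shape[0],:a.shape[1]]=a;o[a.shape[0]:,:b.shape[1]]=b
cv2.imwrite('pics/crop.png',o)
E
```

```text
knob 136 [447.61764706 173.25      ] [ 555.352997   -279.38621704  219.        ] corners [[565.0, -250.0], [564.0, -309.0], [547.0, -308.0], [548.0, -249.0]]
key 82 [281.2195122  167.40243902] [584.1365406  197.21672027 208.        ] corners [[574.0, 218.0], [604.0, 187.0], [594.0, 177.0], [564.0, 208.0]]
book px [134 141 133] plate [ 24 113 182] rail [ 24 112 176] case [42 41 42] shade [ 24 115 179]
book/clock 1439 [434.79186135  85.76863538  26.        ] [[514.0, 135.0], [511.0, 32.0], [360.0, 36.0], [362.0, 138.0]]
book/clock 525 [ 416.89985049 -153.44414345   26.        ] [[391.0, -104.0], [451.0, -110.0], [443.0, -203.0], [383.0, -197.0]]
brass 1956 [329.29856851 171.07464213] [[542.0, 257.0], [635.0, 252.0], [603.0, -277.0], [511.0, -270.0]]
brass 206 [459.07281553 177.86407767] [[578.0, -292.0], [577.0, -354.0], [520.0, -352.0], [521.0, -289.0]]
```

View pics/crop.png

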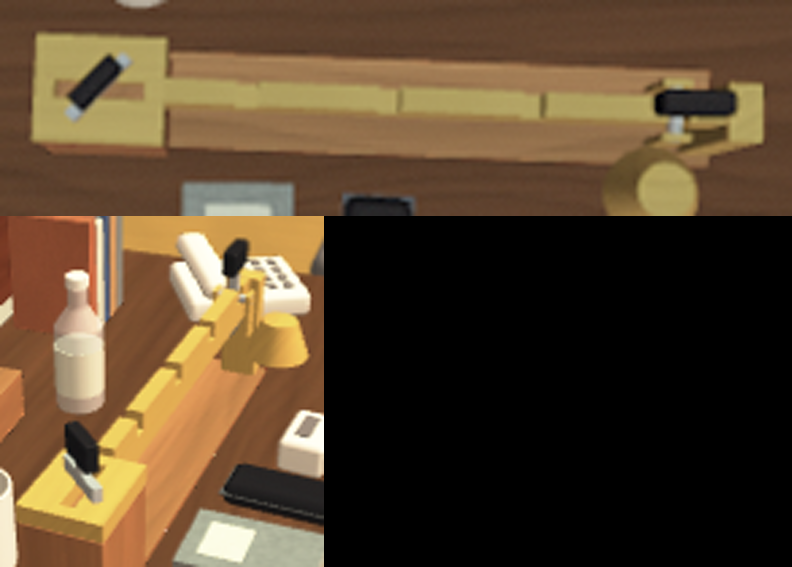

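The crop shows the knob at (695,103), notches 1, 2 and 3 at (543,105), (400,100) and (258,93), and the key turned about 45° at (98,85). The knob measures 59 x 17 mm and the book 152 x 102 mm, both as described. The grey book at y=86 lines up with notch 3 (knob + 360 mm gives y≈80), so that is the target.

>>> servo_tool(series=[0.03, 0.028, 0.012, 7, 0.03, 0.028, 0.012, 7, 0.03, 0.028, 0.012, 7, 0.03, 0.028, 0.012, 7, 0.03, 0.028, 0.006, 7, 0.03, 0.028, 0.006, 7, 0.03, 0.028, 0.0, 7, 0.03, 0.028, 0, 7], gripper=0.0854, newtons=50)

```text
clock: 0.77
eef_pos: [464.6, -359.8, 290.4]
tcp_rot: [3.141, -0.001, -0.217]
contact_force: [1.1, -0.8, 0.3]
opening: 0.998
```

```bash
python3 - <<'E'
from h import *
c=lambda x,y:[255+x/3.6-.36,145+y/3.6-.36]
N=onz('top',[c(543,105),c(400,100),c(258,93)],160);print('n1,n2,n3',N.round(1))
P=onz('top',[c(168,38),c(36,34),c(33,140),c(166,146),c(54,90),c(143,90)],150);print('plate LR.. slot ends',P.round(1).tolist())
S=cv2.imread('raw_side.png')
def tri(a,b):
    (o1,d1),(o2,d2)=ray('top',[a]),ray('side',[b]);d1,d2=d1[0],d2[0]
    t=np.linalg.lstsq(np.c_[d1,-d2],o2-o1,rcond=None)[0];p,q=o1+t[0]*d1,o2+t[1]*d2
    return (p+q)/2,np.linalg.norm(p-q)
d=(S.max(2)<45).astype(np.uint8)
for nm,b,t in(('knob',(335,115,350,135),(447.6,173.25)),('key',(270,180,300,210),(281.2,167.4))):
    x0,y0,x1,y1=b;n,l,st,cc=cv2.connectedComponentsWithStats(d[y0:y1,x0:x1]);i=1+st[1:,4].argmax();print(nm,st[i],tri(t,cc[i]+[x0,y0]))
s=sense();print(s['clock'],s['eef_pos'],s['tcp_rot'],s['contact_force'])
E
```

```text
n1,n2,n3 [[ 562.7 -171.7  160. ]
 [ 569.5  -53.   160. ]
 [ 578.    65.4  160. ]]
plate LR.. slot ends [[627.6, 140.2, 150.0], [633.5, 251.9, 150.0], [543.4, 255.6, 150.0], [536.0, 143.6, 150.0], [585.4, 237.3, 150.0], [583.8, 162.1, 150.0]]
knob [ 3  4  8 14 76] (array([ 556.29470556, -285.45475123,  199.47749876]), np.float64(2.267752817989646))
key [  9   7  12  18 148] (array([585.30310556, 198.36439781, 191.10910426]), np.float64(2.0567656702611816))
0.7667 [ 464.62480913 -359.80346705  290.41809837] [ 3.14134068e+00 -5.21896085e-04 -2.16704162e-01] [ 1.14322944 -0.77440564  0.30707726]
```

>>> servo_tool(series=[0.023, 0.019, -0.01, 2.2, 0.023, 0.019, -0.01, 2.2, 0.023, 0.019, -0.01, 2.2, 0.0225, 0.018, -0.01, 2.3, 0, 0, 0, 0, 0, 0, 0, 0], gripper=0.05)

```text
clock: 1.27
eef_pos: [555.2, -285.1, 248.8]
tcp_rot: [-3.141, 0.002, -0.065]
contact_force: [-0.4, -0.5, -0.2]
opening: 0.587
```

```bash
python3 - <<'E'
from h import *
a=grab_frame('side')[90:190,300:430];b=grab_frame('top')[130:230,400:530]
cv2.imwrite('pics/c2.png',cv2.resize(np.hstack([a,b]),None,fx=3,fy=3,interpolation=2))
o,D=ray('side',[[350,131]])
for x in(540,530,500):print((o+D*((x-o[0])/D[:,0])[:,None]).round(0))
s=sense();print(s['eef_pos'],s['tcp_rot'],s['opening'])
E
```

```text
[[ 540. -370.  147.]]
[[ 530. -320.  168.]]
[[ 500. -170.  232.]]
[ 554.42777343 -286.66720504  249.95779723] [ 3.14147230e+00  7.36375137e-04 -6.76016327e-02] 0.5874348441682777
```

View pics/c2.png

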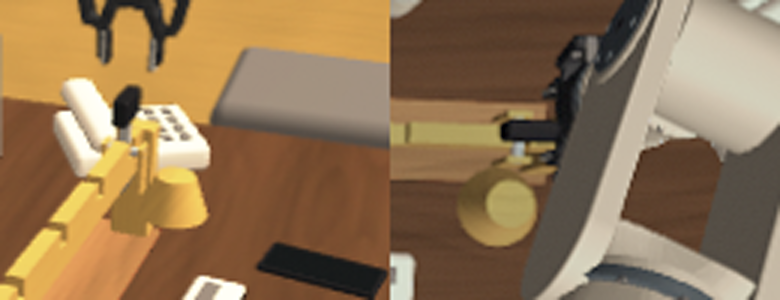

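The fingers straddle the knob (side crop: fingers at x 104 and 155, knob at 127). Now descending.

>>> servo_tool(series=[0.0005, 0, -0.02, 0, 0, 0, -0.02, 0, 0, 0, -0.01, 0, 0, 0, -0.01, 0, 0, 0, 0, 0, 0, 0, 0, 0])

```text
clock: 1.87
eef_pos: [555.1, -286.8, 190.2]
tcp_rot: [-3.142, 0.0, -0.068]
contact_force: [0.7, -0.5, 1.0]
opening: 0.585
```

>>> servo_tool(series=[0, 0, 0, 0, 0, 0, 0, 0, 0, 0, 0, 0, 0, 0, 0, 0, 0, 0, 0, 0, 0, 0, 0, 0], gripper=0.0, newtons=50)

```text
clock: 2.37
eef_pos: [555.8, -286.7, 191.2]
tcp_rot: [3.141, -0.001, -0.067]
contact_force: [-0.3, -0.2, 6.3]
opening: 0.226
```

>>> servo_tool(series=[0, 0, 0.008, 0, 0, 0, 0.008, 0, 0, 0, 0.008, 0, 0, 0, 0.008, 0, 0, 0, 0, 0, 0, 0, 0, 0])

```text
clock: 2.87
eef_pos: [555.5, -286.4, 222.7]
tcp_rot: [3.141, -0.001, -0.067]
contact_force: [0.9, -0.4, -3.0]
opening: 0.226
```

>>> servo_tool(series=[0.001, 0.02, 0, 0, 0.001, 0.02, 0, 0, 0.0015, 0.02, 0, 0, 0.001, 0.02, 0, 0, 0.0015, 0.02, 0, 0, 0.0015, 0.02, 0, 0, 0, 0, 0, 0, 0, 0, 0, 0])

```text
clock: 3.53
eef_pos: [562.8, -165.5, 221.7]
tcp_rot: [-3.141, 0.001, -0.066]
contact_force: [1.0, 0.6, -2.4]
opening: 0.226
```

>>> servo_tool(series=[0.001, 0.02, 0, 0, 0.001, 0.02, 0, 0, 0.0015, 0.02, 0, 0, 0.001, 0.02, 0, 0, 0.0015, 0.02, 0, 0, 0.0015, 0.02, 0, 0, 0, 0, 0, 0, 0, 0, 0, 0])

```text
clock: 4.2
eef_pos: [570.1, -46.4, 221.7]
tcp_rot: [3.141, 0.001, -0.066]
contact_force: [-1.3, 1.7, -2.8]
opening: 0.227
```

>>> servo_tool(series=[0.001, 0.02, 0, 0, 0.001, 0.02, 0, 0, 0.0015, 0.02, 0, 0, 0.001, 0.02, 0, 0, 0.0015, 0.02, 0, 0, 0.0015, 0.0193, 0, 0, 0, 0, 0, 0, 0, 0, 0, 0])

```text
clock: 4.87
eef_pos: [577.3, 72.5, 221.5]
tcp_rot: [3.141, 0.002, -0.067]
contact_force: [-3.6, 1.2, -3.2]
opening: 0.221
```

>>> servo_tool(series=[-0.0005, 0, -0.008, 0, 0, 0, -0.008, 0, 0, 0, -0.008, 0, 0, 0, -0.005, 0, 0, 0, -0.003, 0, 0, 0, 0, 0, 0, 0, 0, 0])

```text
clock: 5.45
eef_pos: [577.6, 72.5, 191.1]
tcp_rot: [3.141, -0.0, -0.068]
contact_force: [-6.4, -0.6, 10.4]
opening: 0.231
```

>>> servo_tool(series=[0, 0, 0, 0, 0, 0, 0, 0, 0, 0, 0, 0, 0, 0, 0, 0], gripper=0.05)

```text
clock: 5.78
eef_pos: [577.9, 72.7, 190.0]
tcp_rot: [-3.142, -0.001, -0.068]
contact_force: [0.1, 0.0, -1.3]
opening: 0.585
```

>>> servo_tool(series=[0, 0, 0.02, 0, 0, 0, 0.02, 0, 0, 0, 0.02, 0, 0, 0, 0, 0])

```text
clock: 6.12
eef_pos: [579.7, 73.2, 254.0]
tcp_rot: [-3.14, -0.006, -0.067]
contact_force: [1.0, 0.1, 0.7]
opening: 0.585
```

```bash
python3 - <<'E'
from h import *
a=grab_frame('side')
cv2.imwrite('pics/c3.png',cv2.resize(a[110:250,240:400],None,fx=4,fy=4,interpolation=2))
d=(a.max(2)<45).astype(np.uint8)
print('expected knob centre px',proj('side',[[578,73,202]]))
s=sense();print(s['clock'],s['eef_pos'],s['contact_force'],s['opening'])
E
```

```text
expected knob centre px [[302.61753632 169.77930931]]
6.1667 [578.96899428  73.03435689 252.11374114] [ 0.09016666  0.13732822 -0.56761187] 0.585755550548129
```

View pics/c3.png

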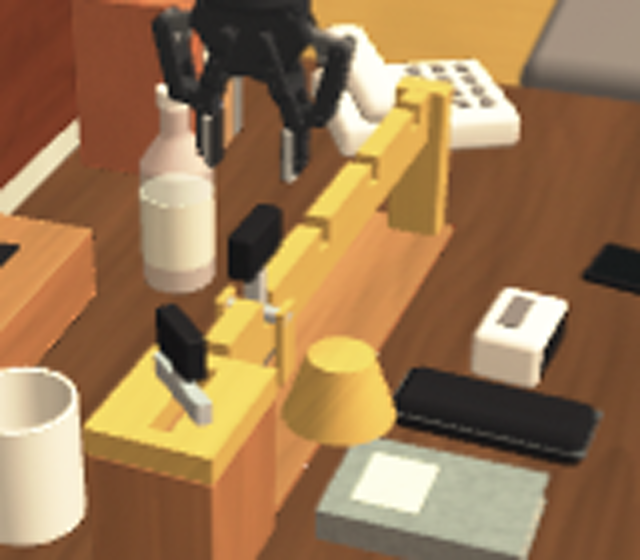

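The side crop shows the pin down in notch 3 (knob (256,243), shade beside the grey book), and the knob lies within 2 px of the seated prediction. The key is at (182,342), still turned. Next, the key.

>>> servo_tool(series=[0.001, 0.018, 0, 6.8, 0.001, 0.018, 0, 6.8, 0.001, 0.018, 0, 6.8, 0.001, 0.018, 0, 6.8, 0.001, 0.018, 0, 6.8, 0.001, 0.018, 0, 6.9, 0.0005, 0.017, 0, 6.9, 0, 0, 0, 0])

```text
clock: 6.83
eef_pos: [583.6, 200.4, 248.8]
tcp_rot: [-3.14, 0.0, 0.775]
contact_force: [0.1, -0.3, 0.6]
opening: 0.589
```

```bash
python3 - <<'E'
from h import *
a=grab_frame('side')
cv2.imwrite('pics/c4.png',cv2.resize(a[120:240,230:350],None,fx=4,fy=4,interpolation=2))
s=sense();print(s['clock'],s['eef_pos'],s['tcp_rot'],s['opening'], proj('side',[s['eef_pos'],[585,198,192]]))
E
```

```text
6.8833 [583.47073734 198.97788378 248.76665745] [-3.14093283e+00  1.19393587e-03  7.68432616e-01] 0.5836549071535102 [[284.11386467 175.89368734]
 [284.25435382 194.98180765]]
```

View pics/c4.png

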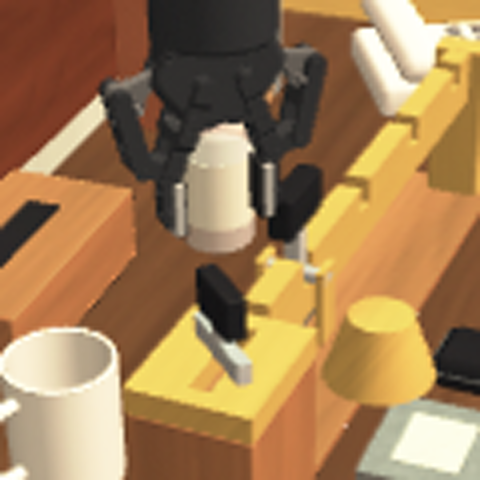

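The fingers (179 and 268) are centred over the key (220,300) and the jaw axis crosses the handle. Descending to grasp.

>>> servo_tool(series=[0.001, 0, -0.018, 0, 0, 0, -0.018, 0, 0, 0, -0.018, 0, 0, 0, -0.012, 0, 0, 0, 0, 0, 0, 0, 0, 0])

```text
clock: 7.38
eef_pos: [584.6, 197.2, 183.4]
tcp_rot: [-3.141, 0.002, 0.765]
contact_force: [0.2, -0.4, 0.6]
opening: 0.582
```

>>> servo_tool(series=[0, 0, 0, 0, 0, 0, 0, 0, 0, 0, 0, 0, 0, 0, 0, 0, 0, 0, 0, 0, 0, 0, 0, 0], gripper=0.0, newtons=40)

```text
clock: 7.88
eef_pos: [585.5, 198.1, 184.7]
tcp_rot: [3.141, -0.001, 0.767]
contact_force: [1.6, 0.0, 1.4]
opening: 0.173
```

>>> servo_tool(series=[0, 0, 0, -6, 0, 0, 0, -6, 0, 0, 0, -6, 0, 0, 0, -6, 0, 0, 0, -6, 0, 0, 0, -6, 0, 0, 0, -6, 0, 0, 0, -5.6])

```text
clock: 8.55
eef_pos: [584.6, 197.7, 184.0]
tcp_rot: [3.141, 0.001, -0.069]
contact_force: [-0.7, -0.7, 0.1]
opening: 0.173
```

>>> servo_tool(series=[0, 0, -0.004, 0, 0, 0, -0.004, 0, 0, 0, 0, 0, 0, 0, 0, 0])

```text
clock: 8.88
eef_pos: [584.5, 197.7, 175.2]
tcp_rot: [3.141, 0.001, -0.061]
contact_force: [-0.3, -0.8, -2.5]
opening: 0.178
```

>>> servo_tool(series=[0, 0, -0.003, 0, 0, 0, -0.003, 0, 0, 0, -0.002, 0, 0, 0, 0, 0, 0, 0, 0, 0])

```text
clock: 9.3
eef_pos: [585.5, 198.1, 171.0]
tcp_rot: [-3.141, -0.002, -0.063]
contact_force: [-9.5, -3.7, 24.8]
opening: 0.176
```

>>> servo_tool(series=[0, 0, 0, 0, 0, 0, 0, 0, 0, 0, 0, 0, 0, 0, 0, 0], gripper=0.05)

```text
clock: 9.63
eef_pos: [584.9, 198.0, 167.7]
tcp_rot: [-3.142, 0.0, -0.064]
contact_force: [0.4, -0.2, -1.0]
opening: 0.584
```

>>> servo_tool(series=[0, 0, 0.02, 0, 0, 0, 0.03, 0, 0, 0, 0.03, 0, 0, 0, 0.03, 0, 0, 0, 0, 0, 0, 0, 0, 0])

```text
clock: 10.13
eef_pos: [586.0, 198.3, 279.7]
tcp_rot: [-3.14, -0.003, -0.064]
contact_force: [0.0, 0.8, -1.3]
opening: 0.588
```

```bash
python3 - <<'E'
from h import *
a=grab_frame('side');cv2.imwrite('raw2.png',a)
cv2.imwrite('pics/c5.png',cv2.resize(a[130:260,240:400],None,fx=5,fy=5,interpolation=2)[:,:800])
m=(a.max(2)<45).astype(np.uint8)[180:215,268:302]
n,l,st,cc=cv2.connectedComponentsWithStats(m);i=1+st[1:,4].argmax();print(st[i],cc[i]+[268,180])
print('home/up expected',proj('side',[[585,198,178],[585,198,192]]))
s=sense();print(s['clock'],s['eef_pos'],s['contact_force'],s['opening'])
E
```

```text
[ 11  11  12  19 148] [284.43918919 199.94594595]
home/up expected [[284.39232726 199.57749751]
 [284.25435382 194.98180765]]
10.1833 [584.98066335 197.95372767 277.94212399] [-0.57105256  0.12597271 -0.52667183] 0.5857783967380211
```

View pics/c5.png

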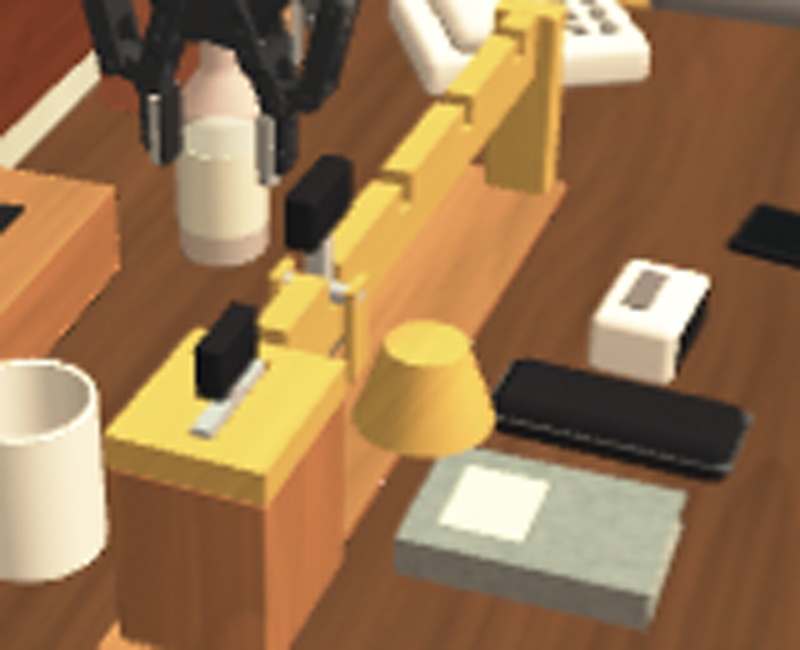

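```bash
python3 -c "
from rig import sign_off;print(sign_off())"
```

```text
the job is handed in; nothing more can be done
None
```

The lamp is in the fourth notch (notch 3), the one the grey book lies in front of, and the rail is locked. I handed the job in at about 10.2 s of the 54 s allowed.

- **Lamp:** I lifted the knob about 31 mm, carried it 360 mm along the rail and let it down. It stopped at the same height it had when parked (tool at 191.1 mm, against 191.2 mm at the start). A side picture shows the pin down in the notch, with the knob within about 2 px of where it should be when seated.
- **Key:** I turned it about 48° clockwise into line with the rail and pushed it down. It sank about 13.7 mm and stopped firmly at about 25 N. The handle is within 0.4 px of the fully home position, where the up position would be 5 px off. The picture shows about the 2 mm of blade expected above the plate.
- **Everything else:** The last picture, a crop, shows the book, spectacle case, clock, mug and bottle looking undisturbed. I did not measure their positions again. The remote and most of the phone were outside that crop, but the arm never went near them.
- **Limits:** The gripper ended clear of everything, and the highest contact force I read was about 25 N. No check failed or disagreed.

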